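# Shut the jar keeper and draw the rolling pin out of the rack

### The job

The steel keeper bar of the rack on the hob has swung out over the rolling pin: swing it back in front of the spice jars until it snaps home against its catch. Then take out the rolling pin, which is longer than the opening of its bay, by tilting it and drawing one end up through the opening first, and finish while still holding it in the gripper, motionless, all of it at least a hand's breadth above the top of the rack and the bar still shut. Leave the jars standing where they are and do not knock over the salt shaker or the pepper mill.

Things in the scene. Friction and masses are not known exactly. Their poses are not given: they have to be found in the camera images.
- rack: wooden rack, fixed, 306 x 350 mm. Origin: on the hob (z = 0) under the centre of the rolling-pin bay; z up, +y along the bay to its left end, +x to the back, where the jars stand. Base board 8 mm thick. Pin bay: inside x -65..65, y -165..165 mm, walls up to 53 mm. Behind it a flat deck (top at z 53 mm, x 65..145 mm), then the jar bay (inside x 145..225 mm) with a back board 70 mm high
- opening (a point): centre of the pin bay's opening, 53 mm above the hob over the rack's origin. Flat covers (z 48 to 53 mm) roof the two ends of the bay from |y| = 110 mm outward, so the opening is 220 mm (rack's y) x 130 mm (rack's x)
- catch (a point): steel catch on the deck for the tip of the bar: its upright stop, 6 mm thick, top at z 73 mm; this point at mid height of the stop, in the rack's frame x 137, y -95 mm
- keeper (a joint): angle of the keeper bar, rad: 0 = shut against its stop, lying along the rack's -y; grows as it swings out over the pin bay (at q it points from its pivot along (-sin q, -cos q) in the rack's x, y). Stiff hinge (0.06 N m), stays where left; from about 0.065 a sprung nub resists with up to 6 N at the knob; past 0.045 it snaps into its detent
- keeper_pivot (a point): vertical pivot axis of the bar, at the bar's mid height (74 mm above the hob); in the rack's frame x 125, y 120 mm. The steel bar is 14 mm wide, 12 mm high (z 68 to 80 mm) and reaches 214 mm from the pivot
- keeper_knob (a point): centre of the upright black knob on the bar, a plain cylinder of 16 mm diameter, 50 mm high (z 80 to 130 mm, this point at 105 mm), 165 mm from the pivot; fixed to the bar
- rolling_pin: loose wooden rolling pin, about 0.25 kg, 262 mm long; origin at its centre, half-way up (32 mm above the hob as it lies), x axis along the pin. Barrel 48 mm in diameter and 140 mm long in the middle; a handle of 20 mm diameter and 61 mm length at each end. It lies along the bay, its handles under the end covers
- pin_end_a (a point): tip of the handle at the pin's +x end, on its axis, 131 mm from the centre
- pin_end_b (a point): tip of the handle at the pin's -x end, on its axis, 131 mm from the centre
- jar_left_mid (a point): middle of a loose spice jar, 42 mm wide, 106 mm high, this point 50 mm above its foot; stands in the jar bay
- jar_right_mid (a point): middle of a second loose spice jar, 45 mm wide, 100 mm high, this point 50 mm above its foot; stands in the jar bay right of the first
- salt: loose salt shaker, 44 mm wide, 90 mm high, on the hob left of the rack; origin under its centre
- mill: loose wooden pepper mill, 58 mm wide, 150 mm high, on the hob right of the rack; origin under its centre
Not all that is in view belongs to the job. What is shaped like the part that bears jar_right_mid but yellow is not meant.

How it is judged:
On the way, in this order (a step that is already met when the one before it is completed fails the run):
1. the keeper bar is shut in its detent while the rolling pin still lies in its bay (value of joint keeper below 0.03 rad and height (world z) of rolling_pin below 0.045 m), for 0.2 s.
2. one end of the rolling pin is up through the opening while the other is still below the covers (((height (world z) of pin_end_a above 0.07 m and height (world z) of pin_end_b below 0.05 m) or (height (world z) of pin_end_b above 0.07 m and height (world z) of pin_end_a below 0.05 m))), for 0.05 s.
At the end, for the whole second after the job is handed in: the bar is shut in its detent (below 0.03 rad); the rolling pin is held still by the fingers alone, not touching the rack, with both handle tips above 120 mm and its centre above 130 mm over the hob (the rack's deck is at 53 mm); both jars upright (within 0.2 rad) (value of joint keeper below 0.03 rad and height (world z) of each of pin_end_a, pin_end_b above 0.12 m and height (world z) of rolling_pin above 0.13 m and contact force between rolling_pin and the fingers above 1 N and contact force between rolling_pin and rack below 0.1 N and linear speed of rolling_pin below 0.05 m/s and angular speed of rolling_pin below 0.4 rad/s and angle between each of jar_left_mid, jar_right_mid's own z axis and vertical below 0.2 rad); the arm keeps its last pose, push and grip.
It fails at once if a spice jar is shoved more than 30 mm or tipped (distance of any of jar_left_mid, jar_right_mid from where it was at the start of the episode above 0.03 m or angle between any of jar_left_mid, jar_right_mid's own z axis and vertical above 0.4 rad).
It fails at once if the salt shaker or the pepper mill is knocked over (angle between any of salt, mill's own z axis and vertical above 0.6 rad).
It also fails if it takes over 56 s, if anything falls off the work surface, if the arm or the gripper's body presses on something with over 40 N, if the wrist force passes 120 N, or if a joint passes its speed limit or range.

### The arm

A 6-joint arm with a two-finger parallel gripper is mounted at the origin on a cart in front of the work surface, level with it; the furniture and walls round the work are solid. World frame = base frame: x ahead of the robot, y to its left, z up, the work surface at z = 0. Lengths are in m, angles in rad, forces in N, time in s.
With the tool pointing down it reaches from about 0.35 to 0.85 m from the base axis. Payload 8.1 kg.
Tool frame: the origin (TCP) lies where the fingers leave the gripper's body, on its centre line; the fingertips stand 84 mm ahead of it and the grasp point (between the pads) lies 65 mm ahead of it; z points along the fingers, y is the line along which they close (so a half turn about z gives the same grasp; the last joint's range is limited). The gripper opens to 93 mm and grips with 3 to 60 N. Pads are 15 mm wide; open, the fingers measure 128 mm over their backs; the gripper's body (75 mm by 188 mm) begins 65 mm behind the grasp point.
Start: joints at [1.187, 0.13, 1.488, -0, 1.523, -0.085], TCP at [0.177, 0.573, 0.303] pointing down, gripper open.
Joint ranges: [-2.96, 2.96], [-0.89, 2.26], [0.02, 2.5], [-1.34, 4.48], [0, 2.73], [-2.66, 2.66]. Speed limits (rad/s): [2.39, 2.39, 2.79, 3.14, 3.14, 3.14].

### API

Orientations are given as a rotation vector (axis times angle).
In Python, from plant import robot gives the robot as it stands.
- The arm moves only by the shell command python3 -m jog 'ROWS' [FORCE]. ROWS is text: rows parted by semicolons, each of 5 numbers parted by spaces: the opening, from 0 (shut) to 1 (fully open), then the shift along the tool's x, y, z in m, then the turn about the tool's z in degrees. A call has 1 to 10 rows; each row shifts and turns the commanded pose from where the row before left it, along the tool's axes as they then stand; what a row does not reach is not made up. A row lasts 1/12 s, in which the tool goes at most 41.7 mm and 7.16 degrees, less where a joint would pass 70% of its speed; a pose out of reach is approached as far as the arm can. A call with a gripper value outside its range is refused whole. The fingers move at their own pace and stop on an object; FORCE is the grip in N (left out, the last holds). Time passes only in rows, so rows that do not move let the fingers close. It gives the time, the measured TCP pose, the force, the opening and the grip force at its end, in the units of the state.
- robot.read_state(): the state, without advancing time (a new reading comes with each control period).
- robot.read_camera(name): name is "scene" or "side" or "wrist"; returns a dict with "color" (480x640x3 uint8, red, green, blue), "intrinsics" (3x3 intrinsics, pixels), "pose" (4x4, takes a point from camera to world coordinates); the wrist camera has in their place "tool_from_camera" (4x4, takes a point from camera to tool coordinates, whose origin is the TCP and whose axes are the flange's). Camera axes: x right, y down, z forward; pixel columns grow to the right and rows downward; lengths in m; the calibration is good to about 2 mm. A picture is of the moment at which its call begins: read the wrist's pose just before it. There is no depth.
- robot.close_job(): hands the job in; it is judged then, once.
The state is a dict: "t": time; "q": joint angles; "dq": joint speeds; "joint_torque": joint torques, N m; "tool_pos": TCP position; "orientation": TCP orientation; "force": force on the tool from outside, world axes, zero at the start; "wrist_torque": the same for the moment, N m; "opening": finger opening in m; "gripper_force": force on a finger pad.
Only numpy, scipy, OpenCV 4.12 (cv2) and the standard library are available. Lean on these libraries where they do the work, as an engineer would, in place of code of your own. Each camera call takes 0.05 s, during which the arm holds its last target. There are 200 camera calls.

## Working session

There is one attempt and no reset: what is moved stays moved. The work goes in short steps, Python scripts to look and compute and a shell command to move; the robot and the scene stay as the last step left them, time stands still between calls to the robot, and variables do not carry over. Pictures are saved under pics/ and viewed, at most 10 in all, crops included, and the job is handed in when it is done.

```bash
ls; mkdir -p pics
python3 - <<'E'
from plant import robot
import cv2,numpy as np,pickle
np.set_printoptions(precision=4,suppress=True)
s=robot.read_state();print(s)
for n in("scene","side","wrist"):
    c=robot.read_camera(n);cv2.imwrite(f"pics/{n}0.png",c["color"][:,:,::-1]);pickle.dump(c,open(f"{n}0.pkl","wb"))
    print(n,c["intrinsics"],c.get("pose",c.get("tool_from_camera")))
E
```

```text
pics
{'t': 0.0, 'q': array([ 1.1866,  0.1312,  1.4893,  0.    ,  1.523 , -0.0854]), 'dq': array([ 0.0019, -0.0004,  0.0008, -0.001 ,  0.0006,  0.0003]), 'joint_torque': array([  0.0006, -55.9831, -49.1768,   0.077 ,   0.0352,  -0.    ]), 'tool_pos': array([0.1765, 0.573 , 0.3017]), 'orientation': array([-0.4676, -3.1062,  0.0027]), 'force': array([-0.1467,  0.3138, -0.2562]), 'wrist_torque': array([ 0.0081, -0.0895, -0.032 ]), 'gripper_force': 0.0, 'opening': 0.0930114637460153}
scene [[470.9905   0.     319.3792]
 [  0.     470.9905 242.2095]
 [  0.       0.       1.    ]] [[ 0.605  -0.4227  0.6748 -0.1487]
 [-0.7962 -0.3241  0.5109 -0.5973]
 [ 0.0028 -0.8464 -0.5326  0.7201]
 [ 0.      0.      0.      1.    ]]
side [[550.9707   0.     314.7171]
 [  0.     550.9707 234.8488]
 [  0.       0.       1.    ]] [[ 0.3895 -0.7365  0.553  -0.0666]
 [-0.9209 -0.3019  0.2465 -0.305 ]
 [-0.0146 -0.6053 -0.7959  1.0849]
 [ 0.      0.      0.      1.    ]]
wrist [[402.5132   0.     315.9548]
 [  0.     402.5132 243.1253]
 [  0.       0.       1.    ]] [[ 0.0009 -0.9577 -0.2879  0.0805]
 [ 1.      0.0007  0.0009  0.0003]
 [-0.0007 -0.2879  0.9577 -0.0814]
 [ 0.      0.      0.      1.    ]]
```

View pics/scene0.png

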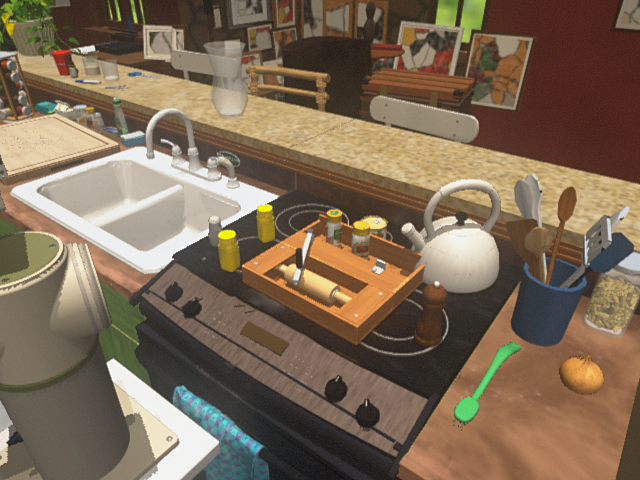

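View pics/side0.png

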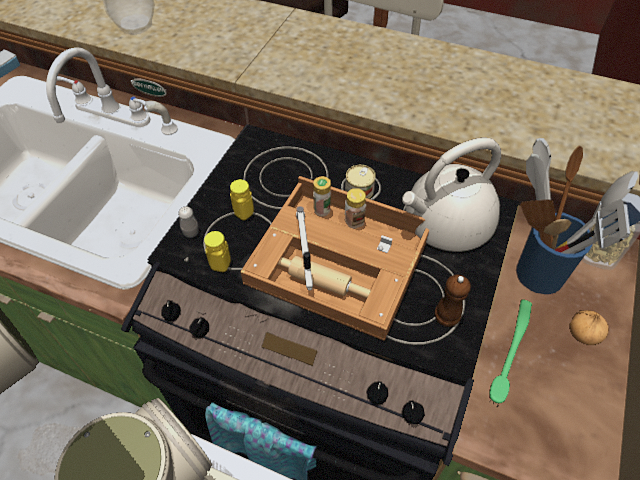

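The side view shows the rack at about (245–425, 180–335), with the bar out over the pin from (302,210) to (310,290) and the jars at (322,195) and (355,207). The salt is at (188,222) and the mill at (455,298). The yellow jars at (217,250) and (241,200) stand outside the rack and are decoys, because the jars meant are in the jar bay. An enlarged crop should confirm this.

Run:
```python
import cv2,numpy as np
a=cv2.imread("pics/side0.png")[165:345,235:435]
cv2.imwrite("pics/c1.png",cv2.resize(a,(600,540),interpolation=cv2.INTER_CUBIC))
a=cv2.imread("pics/scene0.png")[195:345,235:435]
cv2.imwrite("pics/c2.png",cv2.resize(a,(800,600),interpolation=cv2.INTER_CUBIC))
```

```text
(no output)
```

View pics/c1.png

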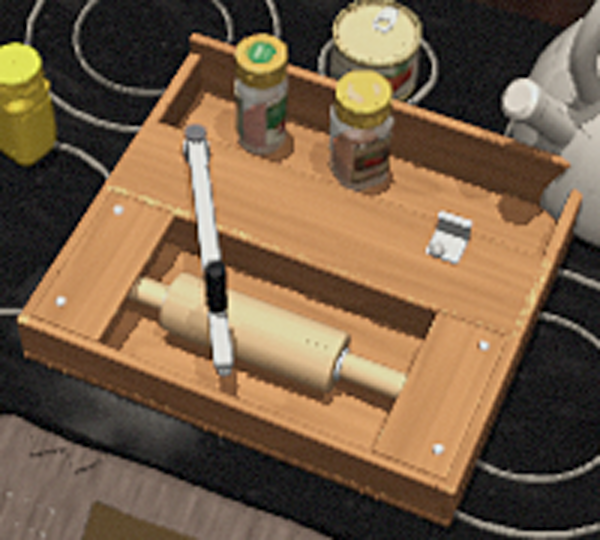

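View pics/c2.png

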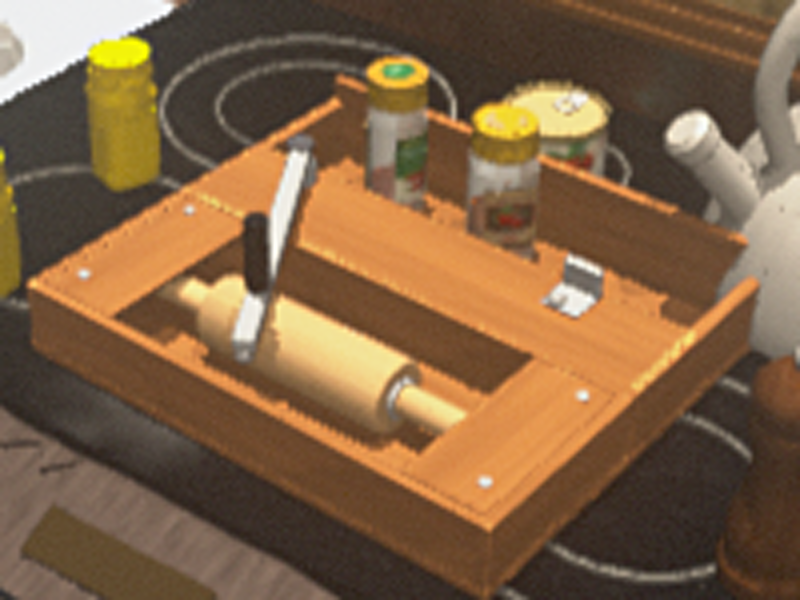

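The crops confirm that both jars meant are in the jar bay: crop 1 (263,95) and (362,130). The yellow jars stand outside it. The catch is at crop 1 (452,237), and the knob runs from base (216,308) to top (214,265). Next I fit the rack pose, keeper angle and pin.

```bash
cat > h.py <<'E'
import numpy as np,pickle,cv2
from scipy.optimize import least_squares
from scipy.spatial.transform import Rotation as R
np.set_printoptions(precision=4,suppress=True)
C={n:pickle.load(open(f"{n}0.pkl","rb")) for n in("scene","side")}
def proj(c,P,pose=None):
    T=np.linalg.inv(c["pose"] if pose is None else pose);p=np.atleast_2d(P)@T[:3,:3].T+T[:3,3]
    u=p@c["intrinsics"].T;return u[:,:2]/u[:,2:]
def ray(c,uv,z,pose=None):
    T=c["pose"] if pose is None else pose
    d=T[:3,:3]@np.linalg.solve(c["intrinsics"],[*uv,1]);return T[:3,3]+d*(z-T[2,3])/d[2]
E
python3 - <<'E'
from h import *
S=lambda a:np.array([[x/3+235-.33,y/3+165-.33] for x,y in a]);W=lambda a:np.array([[x/4+235-.375,y/4+195-.375] for x,y in a])
s=S([(20,325),(452,492),(103,343),(173,222),(437,310),(373,452),(195,132)])
sm=np.array([(-75,175,53),(-75,-175,53),(-65,110,53),(65,110,53),(65,-110,53),(-65,-110,53),(125,120,80)])/1e3
w=W([(30,282),(492,522),(118,318),(530,352),(408,470),(338,78),(302,143)])
wm=np.array([(-75,175,53),(-75,-175,53),(-65,110,53),(65,-110,53),(-65,-110,53),(231,175,70),(125,120,80)])/1e3
def tf(p,P):
    c,s_=np.cos(p[2]),np.sin(p[2]);return P@np.array([[c,s_,0],[-s_,c,0],[0,0,1]])+[p[0],p[1],0]
f=lambda p:np.r_[(proj(C["side"],tf(p,sm))-s).ravel(),(proj(C["scene"],tf(p,wm))-w).ravel()]
r=least_squares(f,[.5,.1,0],loss="soft_l1");p=r.x
print(p,np.degrees(p[2]));print(f(p).reshape(-1,2))
c,s_=np.cos(p[2]),np.sin(p[2])
inv=lambda X:np.array([c*(X[0]-p[0])+s_*(X[1]-p[1]),-s_*(X[0]-p[0])+c*(X[1]-p[1])])*1e3
def q(n,uv,z):print(n,"rack mm",inv(ray(C["side" if n[0]=="s" else "scene"],uv,z)))
for n,o,z in[("side",(214,267),.128),("side",(222,366),.072),("side",(217,306),.082),("side",(172,297),.032),("side",(340,370),.032)]:q(n,S([o])[0],z)
for n,o,z in[("wscene",(258,215),.13),("wscene",(240,350),.075),("wscene",(212,310),.032),("wscene",(390,402),.032)]:q(n,W([o])[0],z)
J=np.array([[125,120,74],[137,-95,63]])/1e3;print("pivot,catch",tf(p,J))
for a in(0.,.05,.5,1.,1.2,1.4):print(a,tf(p,np.array([[.125-.165*np.sin(a),.12-.165*np.cos(a),.105]])))
for n,m,z in(("jL",(263,65),.106),("jR",(362,92),.1)):print(n,inv(ray(C["side"],S([m])[0],z)))
np.save("rack.npy",p)
E
```

```text
[ 0.5608 -0.0476 -0.0282] -1.6137613251413423
[[-1.4262 -1.234 ]
 [ 1.7893  0.389 ]
 [-1.3399 -0.7281]
 [ 0.8566 -2.9939]
 [ 0.8892 -0.7141]
 [ 0.7832 -1.4232]
 [ 0.2412  0.3991]
 [-1.5057  0.9949]
 [-0.0133  2.4684]
 [-1.7338 -0.0423]
 [ 1.9998  0.9775]
 [-1.1695 -0.0505]
 [-0.3372 -0.5331]
 [-0.3081  1.1556]]
side rack mm [-16.9676  36.0918]
side rack mm [-58.258   12.0903]
side rack mm [-18.687   34.2476]
side rack mm [ 4.7579 84.877 ]
side rack mm [ -3.454  -58.3543]
wscene rack mm [-12.5495  36.8387]
wscene rack mm [-61.8112   9.0795]
wscene rack mm [ 0.2794 88.4552]
wscene rack mm [ -2.3054 -53.2603]
pivot,catch [[ 0.6891  0.0688  0.074 ]
 [ 0.6951 -0.1464  0.063 ]]
0.0 [[ 0.6845 -0.0961  0.105 ]]
0.05 [[ 0.6763 -0.0957  0.105 ]]
0.5 [[ 0.606  -0.0737  0.105 ]]
1.0 [[ 0.5478 -0.0164  0.105 ]]
1.2 [[0.5337 0.0134 0.105 ]]
1.4 [[0.5258 0.0454 0.105 ]]
jL [191.3854  91.1598]
jR [201.6744  10.0571]
```

```bash
python3 - <<'E'
from h import *
def tri(a,b):
    P=[C[n]["intrinsics"]@np.linalg.inv(C[n]["pose"])[:3] for n in("side","scene")]
    X=cv2.triangulatePoints(*P,np.array(a,float),np.array(b,float));return X[:3,0]/X[3,0]
print("spout",tri((406.7,196.7),(407,228.4)),"milltop",tri((458,276),(435,283)),"kettle handle top",tri((480,143),(465,183)))
E
python3 -m jog '1 -0.026 -0.0225 0 0;1 -0.026 -0.0225 0 0;1 -0.026 -0.0225 0 0;1 -0.026 -0.0225 0 0;1 -0.026 -0.0225 0 0;1 -0.026 -0.0225 0 0;1 -0.026 -0.0225 0 0;1 -0.026 -0.0225 0 0;1 -0.026 -0.0225 0 0;1 -0.026 -0.0225 0 0'
python3 -m jog '1 -0.026 -0.0225 0 0;1 -0.026 -0.0225 0 0;1 -0.026 -0.0225 0 0;1 -0.026 -0.0225 0 0;1 -0.026 -0.0225 0 0;1 -0.026 -0.0225 0 0;1 -0.026 -0.0225 0 0;1 -0.026 -0.0225 0 0;1 -0.026 -0.0225 0 0;1 -0.026 -0.0225 0 0'
python3 -m jog '1 0 0 0 7;1 0 0 0 7;1 0 0 0 7;1 0 0 0 7;1 0 0 0 7;1 0 0 0 7;1 0 0 0 7;1 0 0 0 7;1 0 0 0 7;1 0 0 0 7'
python3 -m jog '1 0 0 0 4.5;1 0 0 0 0;1 0 0 0 0'
python3 - <<'E'
from plant import robot
import cv2,pickle
s=robot.read_state();c=robot.read_camera("wrist");c["s"]=s;pickle.dump(c,open("w1.pkl","wb"));cv2.imwrite("pics/w1.png",c["color"][:,:,::-1]);print(s["tool_pos"],s["orientation"],s["q"],s["t"])
E
```

```text
spout [ 0.7809 -0.1624  0.1286] milltop [ 0.6027 -0.3225  0.1417] kettle handle top [ 0.8542 -0.2741  0.2636]
t: 0.98
tool_pos: [0.3592, 0.2803, 0.3026]
orientation: [-0.467, -3.107, -0.0]
force: [0.8, -0.5, -0.9]
opening: 0.0926
gripper_force: 0.0
t: 1.82
tool_pos: [0.5416, -0.0114, 0.3024]
orientation: [-0.468, -3.106, -0.0]
force: [0.6, 0.2, -0.2]
opening: 0.093
gripper_force: 0.0
t: 2.65
tool_pos: [0.5409, -0.0097, 0.3023]
orientation: [-2.171, -2.27, 0.001]
force: [-0.2, 0.4, -0.2]
opening: 0.0927
gripper_force: 0.0
t: 2.9
tool_pos: [0.541, -0.0097, 0.3025]
orientation: [-2.249, -2.193, 0.001]
force: [-0.7, -0.1, -0.3]
opening: 0.0932
gripper_force: 0.0
[ 0.54096034 -0.00970913  0.30247606] [-2.24934226e+00 -2.19266588e+00  5.35557849e-04] [-1.12700431e-01 -2.85311710e-02  1.65303161e+00 -3.43088891e-05
  1.51758898e+00 -8.71816263e-02] 2.9
```

View pics/w1.png

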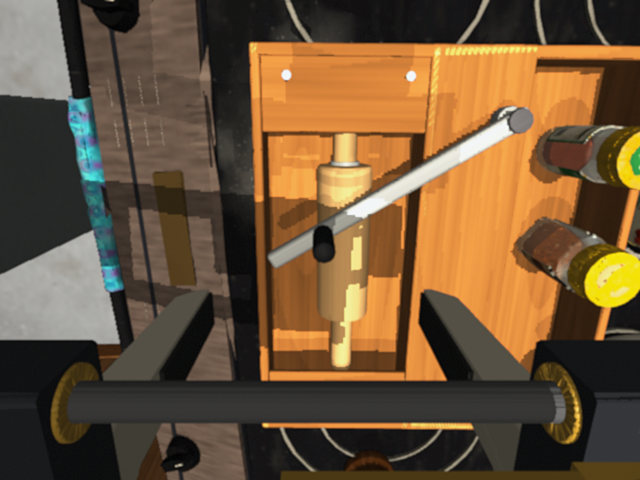

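The wrist view shows the knob from base (323,230) to top (324,250), the pivot at (519,120), and the barrel at rows 165–320 and columns 317–368. The visible handle tip is at (341,366) and the cover edges are at rows 132 and 372.

Run:
```python
from h import *
c=pickle.load(open("w1.pkl","rb"));s=c["s"]
T=np.eye(4);T[:3,:3]=R.from_rotvec(s["orientation"]).as_matrix();T[:3,3]=s["tool_pos"];print(T[:3,:3]);P=T@c["tool_from_camera"]
p=np.load("rack.npy")
def inv(X,p):
    c_,s_=np.cos(p[2]),np.sin(p[2]);return np.array([c_*(X[0]-p[0])+s_*(X[1]-p[1]),-s_*(X[0]-p[0])+c_*(X[1]-p[1])])*1e3
for n,uv,z in[("knobtop",(324,250),.13),("pivot 125,120",(519,120),.08),("-75,175",(250,44),.053),("-65,110",(264,133),.053),("65,110",(427,133),.053),("-65,-110",(268,372),.053),("65,-110",(405,372),.053),("65,175",(437,44),.053),("bar+y",(343,163),.05),("bar-y",(342,321),.035),("tip-y",(341,367),.036),("jarR",(612,280),.1),("jarL",(626,157),.106)]:
    X=ray(c,uv,z,P);print(n,X,inv(X,p))
```

```text
[[ 0.0255  0.9997 -0.0005]
 [ 0.9997 -0.0255  0.    ]
 [ 0.     -0.0005 -1.    ]]
knobtop [ 0.5463 -0.01    0.13  ] [-15.5881  37.1529]
pivot 125,120 [0.6895 0.069  0.08  ] [125.3053 120.2102]
-75,175 [0.495  0.1283 0.053 ] [-70.7533 173.9795]
-65,110 [0.5015 0.0639 0.053 ] [-62.443 109.825]
65,110 [0.6307 0.0607 0.053 ] [ 66.8349 110.2853]
-65,-110 [ 0.4918 -0.1549  0.053 ] [ -65.9962 -109.1917]
65,-110 [ 0.6218 -0.1581  0.053 ] [  64.0897 -108.665 ]
65,175 [0.6347 0.1248 0.053 ] [ 68.9897 174.4571]
bar+y [0.5642 0.0386 0.05  ] [ 0.9557 86.3212]
bar-y [ 0.5634 -0.1124  0.035 ] [  4.4009 -64.6594]
tip-y [ 0.562  -0.1625  0.036 ] [   4.4565 -114.8318]
jarR [ 0.7641 -0.0488  0.1   ] [203.2339   4.5843]
jarL [0.7522 0.0434 0.106 ] [188.7565  96.3456]
```

```bash
python3 -m jog '0.5 0 0.0053 0.03 0;0.5 0 0 0.03 0;0.5 0 0 0.03 0;0.5 0 0 0.031 0;0.5 0 0 0 0' 8
python3 -m jog '0 0 0 0 0;0 0 0 0 0;0 0 0 0 0;0 0 0 0 0;0 0 0 0 0;0 0 0 0 0' 8
python3 - <<'E'
from h import *
p=np.load("rack.npy");qs=np.linspace(1.03,0,12)
X=np.c_[.125-.165*np.sin(qs),.12-.165*np.cos(qs)]
th=-0.0282;M=np.array([[np.cos(th),-np.sin(th)],[np.sin(th),np.cos(th)]])
W=X@M.T+p[:2];D=np.diff(W,axis=0);print(W[0],W[-1]);print(np.c_[D@[.0255,.9997],D@[.9997,-.0255]])
E
```

```text
t: 3.37
tool_pos: [0.5424, -0.0095, 0.1747]
orientation: [-2.244, -2.187, 0.011]
force: [-1.2, 0.2, -1.3]
opening: 0.064
gripper_force: 0.0
t: 3.87
tool_pos: [0.547, -0.0099, 0.183]
orientation: [2.251, 2.189, 0.002]
force: [-0.2, -0.3, -0.1]
opening: 0.0242
gripper_force: 0.0
[ 0.5454 -0.0121] [ 0.6845 -0.0961]
[[-0.0129  0.0085]
 [-0.012   0.0097]
 [-0.0111  0.0108]
 [-0.01    0.0118]
 [-0.0089  0.0126]
 [-0.0076  0.0134]
 [-0.0064  0.0141]
 [-0.005   0.0146]
 [-0.0036  0.015 ]
 [-0.0022  0.0153]
 [-0.0008  0.0154]]
```

```bash
python3 -m jog '0 0 0 0 0;0 0 0 0 0;0 0 0 0 0;0 -0.0129 0.0085 0 0;0 -0.012 0.0097 0 0;0 -0.0111 0.0108 0 0;0 -0.01 0.0118 0 0;0 -0.0089 0.0126 0 0;0 -0.0076 0.0134 0 0;0 0 0 0 0' 8
python3 -m jog '0 -0.0064 0.0141 0 0;0 -0.005 0.0146 0 0;0 -0.0036 0.015 0 0;0 -0.0022 0.0145 0 0;0 0 0 0 0;0 0 0 0 0' 15
```

```text
t: 4.7
tool_pos: [0.6127, -0.0761, 0.1817]
orientation: [2.253, 2.187, -0.0]
force: [-1.8, -4.7, 5.5]
opening: 0.0159
gripper_force: 8.0
t: 5.2
tool_pos: [0.6691, -0.0933, 0.1818]
orientation: [2.252, 2.189, -0.001]
force: [-0.2, -4.3, 0.6]
opening: 0.0156
gripper_force: 15.0
```

```bash
for i in 1; do python3 -m jog '0 -0.0004 0.006 0 0;0 0 0.004 0 0;0 0 0.003 0 0;0 0 0 0 0' 20; done
python3 -m jog '0 0 0.003 0 0;0 0 0.003 0 0;0 0 0 0 0;0 0 0 0 0' 20
```

```text
t: 5.53
tool_pos: [0.6813, -0.0943, 0.1817]
orientation: [2.253, 2.189, -0.002]
force: [-1.3, -5.1, 2.4]
opening: 0.0154
gripper_force: 20.0
t: 5.87
tool_pos: [0.6849, -0.0944, 0.1815]
orientation: [-2.25, -2.186, 0.008]
force: [-15.8, -4.6, 8.6]
opening: 0.0158
gripper_force: 20.0
```

```bash
python3 -m jog '0 0 0.002 0 0;0 0 0 0 0;0 0 0 0 0;0 0 -0.004 0 0;0.35 0 -0.001 0 0;0.35 0 0 0 0;0.35 0 0 0 0;0.35 0 0 0 0' 20
python3 -m jog '0.35 0 0 -0.03 0;0.35 0 0 -0.03 0;0.35 0 0 -0.03 0;0.35 0 -0.035 -0.03 0;0.5 0 -0.04 0 0;0.5 0 -0.04 0 0;0.5 0 0 0 0;0.5 0 0 0 0'
python3 - <<'E'
from plant import robot
import cv2,pickle
s=robot.read_state();c=robot.read_camera("wrist");c["s"]=s;pickle.dump(c,open("w2.pkl","wb"));cv2.imwrite("pics/w2.png",c["color"][:,:,::-1]);print(s["tool_pos"],s["orientation"])
E
```

```text
t: 6.53
tool_pos: [0.685, -0.0933, 0.1817]
orientation: [-2.252, -2.19, -0.001]
force: [-0.3, 0.1, -0.9]
opening: 0.032
gripper_force: 0.0
t: 7.2
tool_pos: [0.5713, -0.0902, 0.2981]
orientation: [-2.252, -2.189, 0.001]
force: [0.7, 0.6, 0.8]
opening: 0.0464
gripper_force: 0.0
[ 0.57126558 -0.09016372  0.2981446 ] [-2.25168454e+00 -2.18867295e+00  9.56772128e-04]
```

View pics/w2.png

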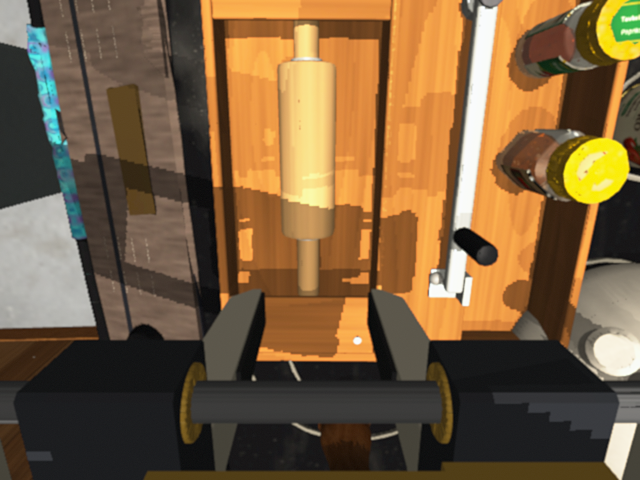

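The bar now lies against the catch, from (483,8) to (457,290). The pin's near handle runs from (309,240) to (308,292).

Run:
```python
from h import *
c=pickle.load(open("w2.pkl","rb"));s=c["s"]
T=np.eye(4);T[:3,:3]=R.from_rotvec(s["orientation"]).as_matrix();T[:3,3]=s["tool_pos"];P=T@c["tool_from_camera"]
p=np.load("rack.npy")
def inv(X):
    c_,s_=np.cos(p[2]),np.sin(p[2]);return np.array([c_*(X[0]-p[0])+s_*(X[1]-p[1]),-s_*(X[0]-p[0])+c_*(X[1]-p[1])])*1e3
a=inv(ray(c,(479,60),.08,P));b=inv(ray(c,(457,285),.08,P));print(a,b,"q",np.arctan2(a[0]-b[0],a[1]-b[1]))
for n,uv,z in[("h1",(309,243),.032),("tip",(308,292),.036),("-65,-110",(220,296),.053),("bar+y",(307,62),.05)]:
    X=ray(c,uv,z,P);print(n,X,inv(X))
```

```text
[122.7422  79.5138] [124.4793 -86.1696] q -0.010483961000450605
h1 [ 0.564  -0.1133  0.032 ] [  5.0592 -65.5357]
tip [ 0.5617 -0.1593  0.036 ] [   4.0102 -111.6431]
-65,-110 [ 0.4845 -0.1537  0.053 ] [ -73.2556 -108.1496]
bar+y [0.5676 0.0344 0.05  ] [ 4.5132 82.1794]
```

```bash
python3 -m jog '0.5 -0.0215 -0.0042 0.02 0;0.5 -0.0215 -0.0043 0.03 0;0.5 0 0 0.03 0;0.5 0 0 0.03 0;0.5 0 0 0.03 0;0.5 0 0 0.03 0;0.5 0 0 0.02 0;0.5 0 0 0.01 0;0.5 0 0 0 0' 10
python3 -m jog '0 0 0 0 0;0 0 0 0 0;0 0 0 0 0;0 0 0 0 0;0 0 0 0 0;0 0 0 0 0;0 0 0 0 0;0 0 0 0 0' 10
```

```text
t: 8.0
tool_pos: [0.5634, -0.1331, 0.0961]
orientation: [-2.25, -2.188, 0.003]
force: [-0.5, 0.0, -0.0]
opening: 0.0464
gripper_force: 0.0
t: 8.67
tool_pos: [0.5646, -0.1339, 0.1]
orientation: [2.251, 2.188, 0.001]
force: [0.5, -0.7, 4.9]
opening: 0.0195
gripper_force: 10.0
```

```bash
python3 -m jog '0 0.004 0 0 0;0 0.004 0 0 0;0 0.004 0 0 0;0 0.003 0 0 0;0 0.002 0 0 0;0 0 0 0 0' 15
python3 -m jog '0 0 0 -0.01 0;0 0 0 -0.01 0;0 0 0 -0.01 0;0 0 0 -0.01 0;0 0 0 0 0' 12
python3 - <<'E'
from plant import robot
import cv2
a=robot.read_camera("side")["color"][150:350,235:455,::-1];b=robot.read_camera("scene")["color"][180:380,235:455,::-1]
cv2.imwrite("pics/p3.png",cv2.resize(cv2.hconcat([a,b]),(800,364),interpolation=cv2.INTER_CUBIC))
E
```

```text
t: 9.17
tool_pos: [0.5652, -0.1174, 0.1002]
orientation: [2.25, 2.188, 0.0]
force: [-0.7, -3.6, 5.7]
opening: 0.0197
gripper_force: 15.0
t: 9.58
tool_pos: [0.5656, -0.1168, 0.1419]
orientation: [2.25, 2.188, 0.003]
force: [1.4, -0.9, -0.9]
opening: 0.0196
gripper_force: 12.0
```

View pics/p3.png

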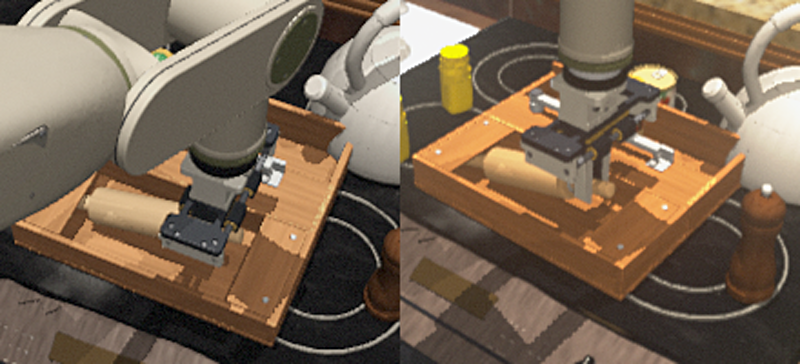

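```bash
python3 -m jog '0 -0.003 0 -0.006 0;0 -0.007 0 -0.005 0;0 -0.008 0 -0.006 0;0 -0.008 0 -0.006 0;0 -0.008 0 -0.006 0;0 -0.008 0 -0.006 0;0 -0.008 0 -0.006 0;0 -0.008 0 -0.006 0;0 -0.008 0 -0.006 0;0 0 0 0 0' 12
python3 - <<'E'
from plant import robot
import cv2
a=robot.read_camera("side")["color"][150:350,235:455,::-1];b=robot.read_camera("scene")["color"][180:380,235:455,::-1]
cv2.imwrite("pics/p4.png",cv2.resize(cv2.hconcat([a,b]),(800,364),interpolation=cv2.INTER_CUBIC))
E
```

```text
t: 10.52
tool_pos: [0.563, -0.1847, 0.1938]
orientation: [2.252, 2.186, 0.0]
force: [0.2, -1.5, -0.7]
opening: 0.0195
gripper_force: 12.0
```

View pics/p4.png

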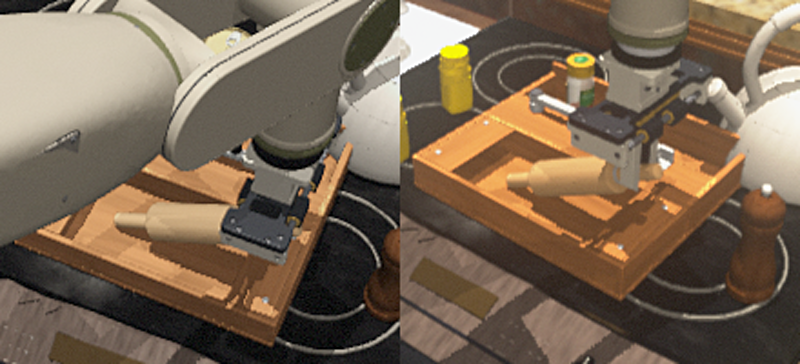

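The pin is tilted and its far end is clear of the left cover. I'm firming the grip and lifting straight up.

```bash
python3 -m jog '0 0 0 0 0;0 0 0 -0.01 0;0 0.003 0 -0.02 0;0 0.005 0 -0.02 0;0 0.005 0 -0.02 0;0 0.005 0 -0.02 0;0 0.005 0 -0.02 0;0 0.005 0 -0.02 0;0 0.005 0 -0.02 0;0 0.005 0 -0.02 0' 30
python3 -m jog '0 0 0 -0.02 0;0 0 0 -0.02 0;0 0 0 -0.015 0;0 0 0 -0.01 0;0 0 0 0 0;0 0 0 0 0;0 0 0 0 0;0 0 0 0 0;0 0 0 0 0;0 0 0 0 0' 30
python3 - <<'E'
from plant import robot
import cv2
a=robot.read_camera("side")["color"][90:350,205:455,::-1];b=robot.read_camera("scene")["color"][90:350,205:455,::-1]
cv2.imwrite("pics/p5.png",cv2.resize(cv2.hconcat([a,b]),(800,416),interpolation=cv2.INTER_CUBIC))
E
```

```text
t: 11.45
tool_pos: [0.5631, -0.1435, 0.363]
orientation: [-2.251, -2.19, 0.0]
force: [0.3, -0.2, -2.9]
opening: 0.0192
gripper_force: 30.0
t: 12.28
tool_pos: [0.5633, -0.1445, 0.4258]
orientation: [-2.252, -2.189, 0.001]
force: [0.3, 0.8, -3.6]
opening: 0.0193
gripper_force: 30.0
```

View pics/p5.png

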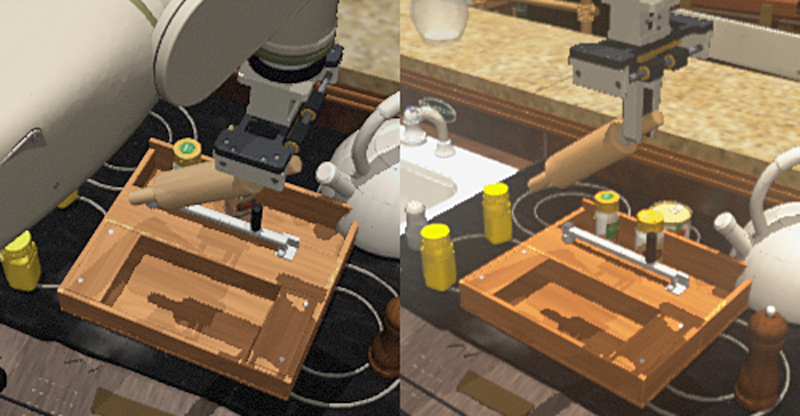

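The pin hangs clear at about 30°. The grip is at z 0.36, so the lower tip is above 0.13 in any case. The bar is shut and the jars are standing.

```bash
python3 -c "
from plant import robot
print(robot.close_job())"
```

```text
the job is handed in; nothing more can be done
None
```

I swung the keeper bar shut against its catch, drew the rolling pin out one end first, and handed the job in at about 12 s with the pin still in the gripper, well above the rack. The last pictures show the bar shut and both jars and the mill upright; I did not check the salt shaker up close, and the hand-in returned no verdict.

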